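# Tighten a screw press on a sealed cell and pin its castellated collar

## Robot

A 7-joint arm with a two-finger parallel gripper is mounted at the origin on a cart in front of the work surface, level with it; the furniture and walls round the work are solid. World frame = base frame: x ahead of the robot, y to its left, z up, the work surface at z = 0. Lengths are in m, angles in rad, forces in N, time in s.
With the tool pointing down it reaches from about 0.35 to 0.775 m from the base axis. Payload 3.1 kg.
Tool frame: the origin (TCP) lies midway between the tips of the shut fingers; the grasp point (between the pads) lies 19 mm behind it; y points along the fingers, z is the direction in which the jaws open and shut, and the axes are right-handed (so a half turn about y gives the same grasp; the last joint's range is limited). The gripper opens to 85 mm and grips with 20 to 120 N. Pads are 22 mm wide; open, the fingers measure 114 mm over their backs; the gripper's body (76 mm by 85 mm) begins 54 mm behind the grasp point. The pads swing forward as they close: fully open they stand 13 mm farther back than shut.
Start: joints at [1.271, 0.311, 0.014, 1.512, -0.004, 1.319, -0.027], TCP at [0.14, -0.532, 0.231] pointing down, gripper open.
Joint ranges: [-2.7, 2.7], [-0.3, 1.91], [-1.27, 1.3], [0.12, 2.57], [-1.44, 4.58], [0.2, 2.03], [-3.05, 3.05]. Speed limits (rad/s): [2.79, 2.79, 3.14, 3.14, 3.14, 3.14, 3.14].

## Interface

Orientations are given as a rotation vector (axis times angle).
In Python, from plant import manip gives the robot as it stands. The module is installed in compiled form; this text tells all that it offers.
- The arm moves only by the shell command python3 -m crank 'ROWS' [FORCE]. ROWS is JSON, a list of rows, each a list of 7 numbers: the gripper command: -1 is shut, 1 is fully open, values between are in proportion, then the shift along the tool's x, y, z in cm, then the turn, a rotation vector about the tool's x, y, z in degrees. A call has 1 to 20 rows; each row is the pose to reach, as a shift and turn from the pose commanded when the call began, along the tool's axes at that moment; what a row does not reach only later rows make up. A row lasts 1/8 s, in which the tool goes at most 62.5 mm and 10.7 degrees, less where a joint would pass 70% of its speed; a pose out of reach is approached as far as the arm can. A call with a gripper value outside its range is refused whole. The fingers move at their own pace and stop on an object; FORCE is the grip in N (left out, the last holds). Time passes only in rows, so rows that repeat a pose let the fingers close. It gives the time, the measured TCP pose, the force and the opening at its end, in the units of the state.
- manip.state(): the state, without advancing time (a new reading comes with each control period).
- manip.capture(name): name is "side" or "top" or "wrist"; returns a dict with "img" (400x640x3 uint8, blue, green, red), "depth" (400x640 float32, m along the optical axis (not along the pixel's ray), 0 where there is no reading), "camera_matrix" (3x3 intrinsics, pixels), "k1" (the pictures are not rectified: a ray, as slopes to the right and down, at radius r is drawn at 1 + k1 r^2 times it, then the intrinsics apply), "T" (4x4, takes a point from camera to world coordinates). Camera axes: x right, y down, z forward; pixel columns grow to the right and rows downward; lengths in m; the calibration is good to about 2 mm. A picture is of the moment at which its call begins.
- manip.job_done(): hands the job in, once; it reports no verdict.
Trained networks look in the newest picture that a camera, given by its name, has taken for a name from the list of things; names that differ only in an ending like _2 or _b are one class to them, and where a whole thing is asked for, a point or a joint stands for the part that bears it (a point fixed in the world has none). Each returns a list of dicts, best first, with "p" (0 to 1); they miss things now and then, are a little off and sometimes report something else, mostly with a low value. They report only what shows in the picture. A call takes as long as a camera call.
- manip.boxes_of(query, camera): "extent" ([left, top, width, height] as shares, 0 to 1, of the picture: columns of its width, rows of its height, round what is visible of it).
- manip.outline_of(query, camera): "region" (400x640 bool, what is visible of it) and "extent" ([left, top, width, height] as shares, 0 to 1, of the picture: columns of its width, rows of its height, round what is visible of it).
The state is a dict: "time": time; "q": joint angles; "qvel": joint speeds; "tau": joint torques, N m; "tcp_pos": TCP position; "tcp_rot": TCP orientation; "force": force on the tool from outside, world axes, zero at the start; "ft_torque": the same for the moment, N m; "width": finger opening in m.
Only numpy, scipy, OpenCV 4.12 (cv2) and the standard library are available. Lean on these libraries where they do the work, as an engineer would, in place of code of your own. Each camera call takes 0.05 s, during which the arm holds its last target.

## Task

Tighten the little screw press down on the metal cell that stands in it: turn the sprung metal bar handle clockwise (seen from above) until the foot bears firmly on the cell's springy cap, and carry on to the next place where a slot of the collar under the handle squarely faces the locking pin, without crushing the cap by tightening much more than that. Then slide the locking pin fully home into that slot so that the screw cannot turn back, let go, and leave the glassware standing where it is.

Things in the scene. Friction and masses are not known exactly. Their poses are not given: they have to be found in the camera images.
- press: fixed grey bench screw press, upright. Origin: centre of the underside of its 110 x 150 x 14 mm (x, y, z) base plate. The screw stands on its z axis. Two columns at y = -54 and +54 mm carry a cross-bar, 36 mm wide, along its y axis from y = -112 to +72 mm, top at z = 100 mm. A guide block (26 mm wide, y = -57 to -39 mm, top at z = 132 mm) holds the locking pin, which runs along y at z = 119 mm.
- screw (a joint): turn of the screw with its collar (rad), growing clockwise seen from above; it lowers screw, foot, collar and handle by 8 mm a turn. A collar slot squarely faces the pin at every multiple of a quarter turn (0, 1.571, 3.142, ...); 5 degrees of error still let the pin in. Starts at 0.1 to 1.4; free until the foot meets the cap; stays where it is left.
- handle (a point): centre of the metal bar handle on top, 60 mm long (this frame's x), 16 mm thick (y), 32 mm high (z, up), sinking with the screw; 168 mm above the press's underside at screw = 0. A torsion spring, 1 N m a rad, joins it to the screw: let go, it turns with the screw, its x along the press's x at screw = 0; turned, it stays ahead by the resisting moment (0.01 to 0.05 rad while free).
- foot: steel pressure foot, 33 mm across, at the screw's lower end; origin: centre of its underside, 60 mm above the press's underside at screw = 0. It meets the cell's springy dark cap at screw = 3.8 to 6.3 rad (varies); each further quarter turn adds about 28 N. The turned handle then stands ahead of the screw by 0.16 rad at 20 N, 0.23 at 50, 0.3 at 75. Firm: over 10 N. Crushed: over 140 N.
- pin (a joint): travel of the locking pin (m) toward the screw along the press's +y: starts at 0 to 0.003 (drawn back), 0.018 is fully home, its round nose then in a slot. The pin is 8 mm in diameter, slides with about 2 N of friction, stays where it is left, and is stopped by the collar's lugs at about 0.005 to 0.013 if no slot faces it.
- pin_knob (a point): centre of the pin's upright metal knob, by which it is slid: 14 mm in diameter, 30 mm high; 127 mm above the press's underside, at y = -88 mm in the press frame when the pin travel is 0 and y = -70 mm when home.
- flask_1_mid (a point): bystander: clear glass conical flask, 68 mm in diameter, 127 mm high; this point is half-way up on its axis (z up)
- beaker_400_mid (a point): bystander: clear glass beaker, 84 x 87 mm, 113 mm high; this point is half-way up on its axis (z up)
- reagent_b5_mid (a point): bystander: brown glass bottle with black cap, 70 mm in diameter, 142 mm high; this point is half-way up on its axis (z up)
- collar (a point): centre of the steel castellated collar that turns and sinks with the screw, 43 mm below the handle's centre: four square lugs, 35 mm over their flats, 22 mm high, with four 12 mm wide upright slots between them; on top of them a plate 51 mm in diameter, 4 mm thick, whose top is 12 mm below the handle bar. Its x and y axes point through the slots.

How it is judged:
By the outcome, as a careful person would: the job done as asked, in the order asked, and still so for the second after the job is handed in, with the robot touching nothing.
It also fails if it takes over 72 s, if anything falls off the work surface, if the arm or the gripper's body presses on something with over 40 N, if the wrist force passes 120 N, or if a joint passes its speed limit or range.

## Working session

There is one attempt and no reset: what is moved stays moved. The work goes in short steps, Python scripts to look and compute and a shell command to move; the robot and the scene stay as the last step left them, time stands still between calls to the robot, and variables do not carry over. Pictures are saved under pics/ and viewed, and the job is handed in when it is done.

```bash
mkdir -p pics; cat > h.py <<'E'
import numpy as np, cv2
from plant import manip
from scipy.spatial.transform import Rotation as R
np.set_printoptions(precision=4,suppress=True)
def unproj(c,u,v,d):
    K=np.array(c["camera_matrix"]);x=(u-K[0,2])/K[0,0];y=(v-K[1,2])/K[1,1]
    xd=np.array([x,y]);r=xd.copy()
    for _ in range(20): r=xd/(1+c["k1"]*(r@r))
    return (np.array(c["T"])@np.array([r[0]*d,r[1]*d,d,1]))[:3]
def cloud(c):
    K=np.array(c["camera_matrix"]);v,u=np.mgrid[0:400,0:640]
    x=(u-K[0,2])/K[0,0];y=(v-K[1,2])/K[1,1];a,b=x.copy(),y.copy()
    for _ in range(20):
        s=1+c["k1"]*(a*a+b*b);a,b=x/s,y/s
    d=c["depth"];P=np.stack([a*d,b*d,d,np.ones_like(d)],-1)@np.array(c["T"]).T
    P=P[...,:3];P[d==0]=np.nan
    return P
def proj(c,P):
    p=np.linalg.inv(np.array(c["T"]))@np.append(P,1);a=p[:2]/p[2];a=a*(1+c["k1"]*(a@a));K=np.array(c["camera_matrix"])
    return np.array([K[0,0]*a[0]+K[0,2],K[1,1]*a[1]+K[1,2]])
E
python3 - <<'E'
from h import *
s=manip.state();print(s["tcp_pos"],s["tcp_rot"],s["width"],s["force"],s["time"])
print(R.from_rotvec(s["tcp_rot"]).as_matrix())
for n in("side","top","wrist"):
    c=manip.capture(n);cv2.imwrite(f"pics/{n}0.png",c["img"]);P=cloud(c)
    print(n,np.array(c["T"]))
    for q in("press","handle","pin_knob","collar","foot","flask_1_mid","beaker_400_mid","reagent_b5_mid"):
        o=manip.outline_of(q,n)
        for k in o[:2]:
            m=k["region"];p=P[m];print(q,round(k["p"],2),np.array(k["extent"])*[640,400,640,400],np.nanmedian(p,0),np.nanmin(p,0),np.nanmax(p,0))
E
```

```text
[ 0.1401 -0.5311  0.2302] [-0.2707  2.0866 -2.0816] 0.08552423105048937 [ 0.0664 -0.1313  0.4312] 0.0
[[-0.9669 -0.0007  0.2551]
 [-0.2551  0.0023 -0.9669]
 [ 0.0001 -1.     -0.0024]]
side [[ 0.9994  0.0173 -0.0286  0.6663]
 [ 0.0333 -0.5874  0.8086 -0.8675]
 [-0.0028 -0.8091 -0.5877  0.7683]
 [ 0.      0.      0.      1.    ]]
press 0.62 [245.696 199.68   60.928  85.2  ] [ 0.5448 -0.0985  0.0849] [ 0.4629 -0.1755 -0.0056] [0.6175 0.1899 0.1831]
handle 0.66 [257.472 196.     25.024  21.48 ] [ 0.5365 -0.0733  0.1675] [ 0.4628 -0.0942 -0.0059] [0.5634 0.214  0.1831]
collar 0.76 [256.128 198.2    24.192  32.   ] [ 0.5382 -0.0775  0.1567] [ 0.5122 -0.0942  0.0985] [ 0.5634 -0.0161  0.1831]
flask_1_mid 0.82 [271.616 297.52   31.168  64.   ] [ 0.5997 -0.3403  0.0443] [ 0.5621 -0.4655 -0.0058] [ 0.6283 -0.2801  0.2419]
flask_1_mid 0.44 [281.472 236.28    4.672  14.48 ] [ 0.5744 -0.1504  0.1266] [ 0.5619 -0.1539  0.0976] [ 0.5817 -0.1178  0.1418]
beaker_400_mid 0.62 [278.592 140.2    27.072  40.32 ] [0.5597 0.2917 0.0744] [ 0.5193  0.274  -0.0393] [0.5982 0.6076 0.1148]
reagent_b5_mid 0.7 [3
[... 951 characters left out ...]
9 -0.1001  0.0126] [ 0.5693 -0.0429  0.1891]
collar 0.62 [346.176 219.88   25.6     8.   ] [ 0.5673 -0.1367  0.1234] [ 0.5469 -0.148   0.1015] [ 0.5765 -0.0946  0.1451]
flask_1_mid 0.6 [411.072 203.92   34.112  26.4  ] [ 0.5903 -0.3101  0.0575] [ 0.5587 -0.351  -0.0017] [ 0.6236 -0.2902  0.1321]
beaker_400_mid 0.6 [166.72  206.4    47.232  35.92 ] [0.5579 0.3367 0.0512] [ 0.5152  0.2773 -0.0046] [0.6125 0.4049 0.1176]
reagent_b5_mid 0.93 [336.768 134.     27.904  34.2  ] [ 0.7614 -0.105   0.104 ] [ 0.7403 -0.1418 -0.0027] [ 0.8082 -0.0746  0.1475]
wrist [[ 0.2552 -0.9296 -0.2659  0.2077]
 [-0.9669 -0.245  -0.0714 -0.5143]
 [ 0.0012  0.2754 -0.9613  0.3748]
 [ 0.      0.      0.      1.    ]]
```

```bash
python3 - <<'E'
from h import *
a=cv2.imread("pics/top0.png");b=cv2.imread("pics/side0.png")
cv2.imwrite("pics/z1.png",cv2.resize(a[110:310,150:450],(800,533),interpolation=cv2.INTER_CUBIC))
cv2.imwrite("pics/z2.png",cv2.resize(b[150:300,200:400],(800,600),interpolation=cv2.INTER_CUBIC))
E
```

```text
(no output)
```

View pics/top0.png

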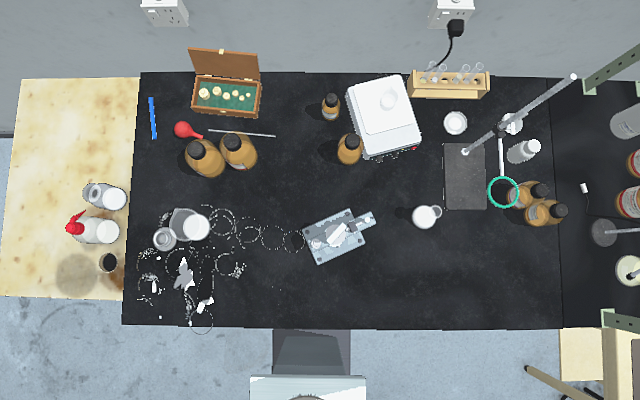

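View pics/z1.png

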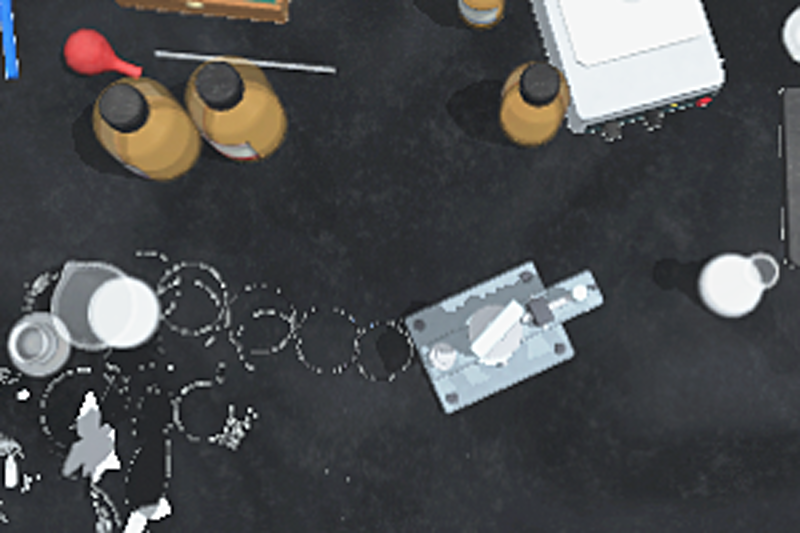

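View pics/z2.png

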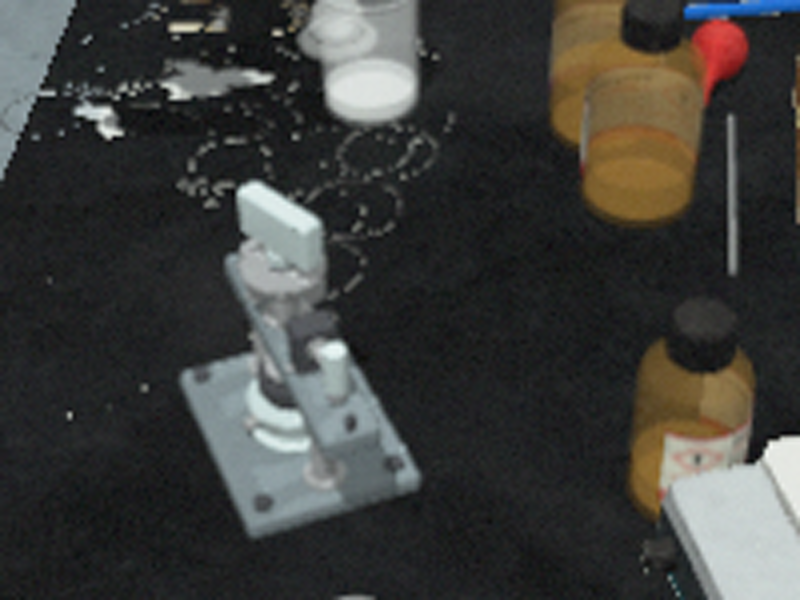

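View pics/side0.png

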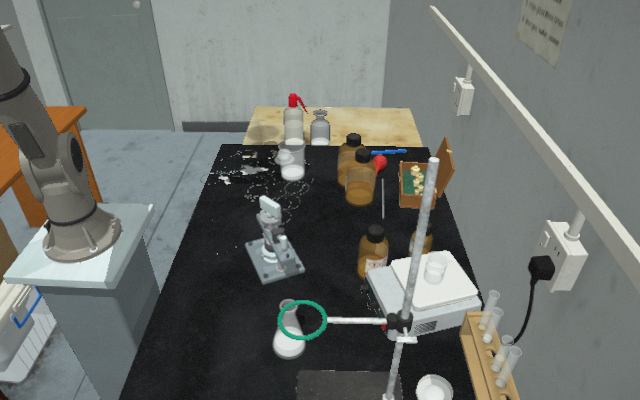

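The press stands at about (0.535, -0.067), with its pin side toward the robot's right. Next I'll fit its pose.

```bash
python3 - <<'E'
from h import *
for n in("top","side"):
    c=manip.capture(n);P=cloud(c)
    near=(np.hypot(P[...,0]-.54,P[...,1]+.08)<.13)
    for nm,lo,hi in(("base",.008,.02),("bar",.094,.106),("handle",.165,.19)):
        m=near&(P[...,2]>lo)&(P[...,2]<hi)
        p=P[m][:,:2].astype(np.float32)*1000
        if nm=="handle": p=p[np.hypot(p[:,0]-535,p[:,1]+67)<40]
        r=cv2.minAreaRect(p);print(n,nm,len(p),r,p.mean(0),np.median(P[m][:,2]))
    m=near&(P[...,2]>.132)&(P[...,2]<.15)&(np.hypot(P[...,0]-.57,P[...,1]+.14)<.02);p=P[m];print("knob",len(p),p.mean(0),p.min(0),p.max(0))
E
```

```text
top base 1227 ((537.25927734375, -81.60688018798828), (119.39801788330078, 178.2303009033203), 25.00728416442871) [533.0986 -65.9857] 0.014159802061813442
top bar 477 ((543.73681640625, -84.73407745361328), (35.948081970214844, 183.6426544189453), 25.224271774291992) [544.7551 -88.341 ] 0.10015201594481726
top handle 167 ((535.1023559570312, -66.68714141845703), (15.142067909240723, 59.19918441772461), 45.55978775024414) [534.8491 -66.2002] 0.1824280625692476
knob 27 [ 0.5717 -0.1444  0.1411] [ 0.5662 -0.1508  0.1354] [ 0.5788 -0.1386  0.1442]
side base 1015 ((538.4527587890625, -68.07615661621094), (107.55049896240234, 151.78973388671875), 24.94516372680664) [535.0615 -93.9935] 0.012448429949263984
side bar 385 ((547.382080078125, -88.69694519042969), (35.92887496948242, 181.15037536621094), 24.83264923095703) [ 556.5366 -121.2953] 0.09770426292999257
side handle 199 ((537.7249145507812, -68.7529525756836), (17.822559356689453, 60.80788803100586), 49.528076171875) [538.9932 -73.5595] 0.17807538214331042
knob 36 [ 0.5748 -0.1482  0.1378] [ 0.5686 -0.1541  0.132 ] [ 0.5816 -0.1409  0.1419]
```

```bash
cat >> h.py <<'E'
C=np.array([.5352,-.0667]);TH=25.0
def row(pos,yaw):
    "shift cm + turn deg (tool axes) to bring TCP to pos, tool down, jaw(z) yaw deg"
    s=manip.state();M=R.from_rotvec(s["tcp_rot"]).as_matrix()
    a=np.radians(yaw);z=np.array([np.cos(a),np.sin(a),0]);y=np.array([0,0,-1.]);x=np.cross(y,z)
    T=np.column_stack([x,y,z]);d=M.T@(np.array(pos)-s["tcp_pos"])*100
    return d,np.degrees((R.from_matrix(M.T@T)).as_rotvec())
def stat():
    s=manip.state();M=R.from_rotvec(s["tcp_rot"]).as_matrix()
    print("t %.2f"%s["time"],"tcp",s["tcp_pos"],"yaw %.2f"%np.degrees(np.arctan2(M[1,2],M[0,2])),"tilt",M[:,1],"w %.4f"%s["width"],"F",s["force"],"T",s["ft_torque"],"q1,7",s["q"][0],s["q"][6])
E
python3 -c "
from h import *
print(row([.535,-.067,.27],46))"
```

```text
(array([-50.0241,  -3.8729, -34.8837]), array([   0.0023, -121.2295,    0.0028]))
```

```bash
python3 -m crank '[[1,0,-4,0,0,0,0],[1,-50,-3.9,-34.9,0,-121.2,0],[1,-50,-3.9,-34.9,0,-121.2,0],[1,-50,-3.9,-34.9,0,-121.2,0],[1,-50,-3.9,-34.9,0,-121.2,0],[1,-50,-3.9,-34.9,0,-121.2,0],[1,-50,-3.9,-34.9,0,-121.2,0],[1,-50,-3.9,-34.9,0,-121.2,0],[1,-50,-3.9,-34.9,0,-121.2,0],[1,-50,-3.9,-34.9,0,-121.2,0],[1,-50,-3.9,-34.9,0,-121.2,0],[1,-50,-3.9,-34.9,0,-121.2,0],[1,-50,-3.9,-34.9,0,-121.2,0],[1,-50,-3.9,-34.9,0,-121.2,0],[1,-50,-3.9,-34.9,0,-121.2,0],[1,-50,-3.9,-34.9,0,-121.2,0]]' 60; python3 - <<'E'
from h import *
stat()
c=manip.capture("wrist");cv2.imwrite("pics/w1.png",c["img"]);P=cloud(c)
near=(np.hypot(P[...,0]-C[0],P[...,1]-C[1])<.045)
for lo,hi in((.176,.19),):
    m=near&(P[...,2]>lo)&(P[...,2]<hi);p=P[m][:,:2].astype(np.float32)*1000
    print(len(p),cv2.minAreaRect(p),p.mean(0),np.median(P[m][:,2]))
print(row([.5352,-.0667,.1475],46))
E
```

```text
time: 3.45
tcp_pos: [0.5346, -0.0671, 0.2704]
tcp_rot: [-1.486, 0.601, -0.602]
force: [0.1, 0.1, 0.4]
width: 0.0855
t 3.45 tcp [ 0.5346 -0.0671  0.2704] yaw 45.92 tilt [ 0.0001 -0.0002 -1.    ] w 0.0855 F [0.137  0.0676 0.3944] T [-0.0165 -0.0146 -0.0211] q1,7 0.5843571539005065 0.7191644909032906
1490 ((536.345458984375, -65.8792495727539), (15.97004222869873, 58.69386672973633), 47.70564651489258) [535.3775 -64.9932] 0.18299305507632446
(array([ 0.0129, 12.288 ,  0.0589]), array([ 0.0027, -0.0622,  0.0147]))
```

View pics/w1.png

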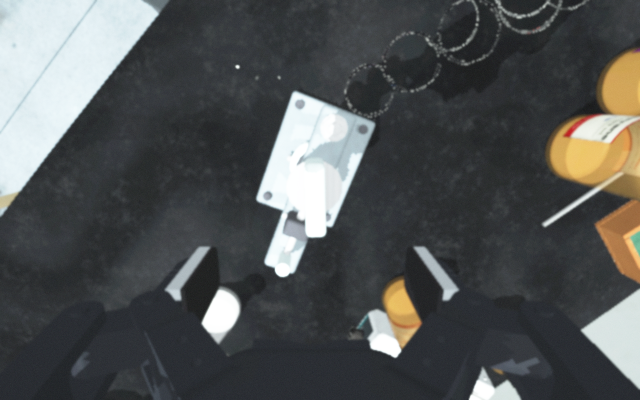

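The wrist view shows the handle bar between the open jaws at about (315,200), and the descent path is clear. Handle jaw angle is about 47.7°, so screw is about 1.17 rad.

```bash
python3 -m crank '[[1,0,6,0.03,0,-1.5,0],[1,0,10,0.03,0,-1.5,0],[1,0,12.2,0.03,0,-1.5,0],[1,0,12.2,0.03,0,-1.5,0],[-1,0,12.2,0.03,0,-1.5,0],[-1,0,12.2,0.03,0,-1.5,0],[-1,0,12.2,0.03,0,-1.5,0],[-1,0,12.2,0.03,0,-1.5,0],[-1,0,12.2,0.03,0,-1.5,0],[-1,0,12.2,0.03,0,-1.5,0],[-1,0,12.2,0.03,0,-1.5,0],[-1,0,12.2,0.03,0,-1.5,0]]' 60; python3 -c "
from h import *
stat()"
```

```text
time: 5.0
tcp_pos: [0.5362, -0.0658, 0.1492]
tcp_rot: [-1.49, 0.578, -0.582]
force: [3.0, 3.1, 4.8]
width: 0.0151
t 5.00 tcp [ 0.5362 -0.0658  0.1492] yaw 47.51 tilt [ 0.003   0.0009 -1.    ] w 0.0151 F [3.0211 3.0513 4.8283] T [ 0.6863 -0.7527 -0.0153] q1,7 0.5712996452689223 0.6887269532684264
```

```bash
python3 -m crank '[[-1,0,0.02,0.1,0,9,0],[-1,0,0.04,0.1,0,18,0],[-1,0,0.06,0.1,0,27,0],[-1,0,0.08,0.1,0,36,0],[-1,0,0.1,0.1,0,45,0],[-1,0,0.12,0.1,0,54,0],[-1,0,0.14,0.1,0,63,0],[-1,0,0.16,0.1,0,72,0],[-1,0,0.18,0.1,0,81,0],[-1,0,0.2,0.1,0,90,0],[-1,0,0.2,0.1,0,90,0]]'; python3 -c "
from h import *
stat()"
```

```text
time: 6.38
tcp_pos: [0.5373, -0.0657, 0.1472]
tcp_rot: [-0.757, 1.729, -1.732]
force: [5.3, 2.8, 3.4]
width: 0.0151
t 6.38 tcp [ 0.5373 -0.0657  0.1472] yaw -42.57 tilt [ 0.0039  0.     -1.    ] w 0.0151 F [5.2888 2.756  3.3935] T [ 0.5071 -0.9938  0.022 ] q1,7 0.339819812271736 -0.7644367526033552
```

```bash
python3 -m crank '[[-1,-0.04,0.02,0.09,0,9,0],[-1,-0.08,0.04,0.18,0,18,0],[-1,-0.08,0.06,0.18,0,27,0],[-1,-0.08,0.08,0.18,0,36,0],[-1,-0.08,0.1,0.18,0,45,0],[-1,-0.08,0.12,0.18,0,54,0],[-1,-0.08,0.13,0.18,0,60,0],[-1,-0.08,0.13,0.18,0,60,0]]'; python3 -c "
from h import *
stat()"
```

```text
time: 7.38
tcp_pos: [0.5379, -0.0665, 0.1459]
tcp_rot: [-0.233, -2.106, 2.106]
force: [1.8, 1.6, 5.1]
width: 0.0153
t 7.38 tcp [ 0.5379 -0.0665  0.1459] yaw -102.58 tilt [ 0.0012 -0.0001 -1.    ] w 0.0153 F [1.7819 1.6363 5.1436] T [ 0.5304 -0.4475  0.0165] q1,7 0.19137801587079661 -1.7428143685098394
```

```bash
for i in 1; do :; done; python3 -m crank '[[-1,0,0.02,0,0,8,0],[-1,0,0.04,0,0,16,0],[-1,0,0.04,0,0,16,0]]'; python3 -c "
from h import *
stat()"
python3 -m crank '[[-1,0,0.02,0,0,8,0],[-1,0,0.04,0,0,16,0],[-1,0,0.04,0,0,16,0]]'; python3 -c "
from h import *
stat()"
python3 -m crank '[[-1,0,0.02,0,0,8,0],[-1,0,0.04,0,0,16,0],[-1,0,0.04,0,0,16,0]]'; python3 -c "
from h import *
stat()"
```

```text
time: 7.75
tcp_pos: [0.5379, -0.0667, 0.1455]
tcp_rot: [-0.496, -1.942, 1.942]
force: [1.6, 1.9, 5.4]
width: 0.015
t 7.75 tcp [ 0.5379 -0.0667  0.1455] yaw -118.60 tilt [ 0.0011 -0.0003 -1.    ] w 0.0150 F [1.6269 1.9438 5.4243] T [ 0.4716 -0.4149  0.0469] q1,7 0.152145164675802 -2.004765727719653
time: 8.12
tcp_pos: [0.5378, -0.0669, 0.1452]
tcp_rot: [-0.725, -1.765, 1.765]
force: [1.9, 1.5, 6.6]
width: 0.0154
t 8.12 tcp [ 0.5378 -0.0669  0.1452] yaw -134.60 tilt [ 0.001  -0.0005 -1.    ] w 0.0154 F [1.9418 1.4933 6.6123] T [ 0.4655 -0.3127  0.0045] q1,7 0.11297081076863631 -2.266577425281542
time: 8.5
tcp_pos: [0.5376, -0.0671, 0.1449]
tcp_rot: [-0.922, -1.576, 1.577]
force: [1.9, 2.5, 6.3]
width: 0.0151
t 8.50 tcp [ 0.5376 -0.0671  0.1449] yaw -150.60 tilt [ 0.0006 -0.0006 -1.    ] w 0.0151 F [1.8882 2.4932 6.3419] T [ 0.4299 -0.2372  0.0463] q1,7 0.07381403884586223 -2.5284144169847855
```

```bash
python3 -m crank '[[-1,0,0.02,0,0,8,0],[-1,0,0.04,0,0,16,0],[-1,0,0.04,0,0,16,0]]'; python3 -c "
from h import *
stat()"
python3 -m crank '[[-1,0,0.02,0,0,10,0],[-1,0,0.02,0,0,10,0]]'; python3 -c "
from h import *
stat()"
```

```text
time: 8.88
tcp_pos: [0.5374, -0.0671, 0.1446]
tcp_rot: [-1.09, -1.379, 1.38]
force: [0.2, 1.7, 7.6]
width: 0.0153
t 8.88 tcp [ 0.5374 -0.0671  0.1446] yaw -166.60 tilt [ 0.0002 -0.0007 -1.    ] w 0.0153 F [0.2124 1.7036 7.5555] T [ 0.3961 -0.0992  0.0926] q1,7 0.03455628657154954 -2.7901437980707797
time: 9.12
tcp_pos: [0.5373, -0.0672, 0.1444]
tcp_rot: [-1.181, -1.252, 1.253]
force: [-0.0, 0.2, 7.7]
width: 0.0152
t 9.12 tcp [ 0.5373 -0.0672  0.1444] yaw -176.61 tilt [ 0.     -0.0007 -1.    ] w 0.0152 F [-0.0116  0.2451  7.7095] T [ 0.3469 -0.1251  0.0798] q1,7 0.00999180138398155 -2.9538331259301067
```

```bash
python3 -m crank '[[1,0,0,0,0,0,0],[1,0,0,0,0,0,0],[1,0,0,0,0,0,0],[1,0,0,0,0,0,0],[1,0,-4,0,0,0,0],[1,0,-9,0,0,-90,0],[1,0,-9,0,0,-90,0],[1,0,-9,0,0,-90,0],[1,0,-9,0,0,-90,0],[1,0,-9,0,0,-90,0],[1,0,-9,0,0,-90,0],[1,0,-9,0,0,-90,0],[1,0,-9,0,0,-90,0],[1,0,-9,0,0,-90,0]]'; python3 -c "
from h import *
stat()"
```

```text
time: 10.88
tcp_pos: [0.5372, -0.0667, 0.233]
tcp_rot: [-0.07, 2.189, -2.189]
force: [-0.0, -1.1, -0.1]
width: 0.0857
t 10.88 tcp [ 0.5372 -0.0667  0.233 ] yaw -86.36 tilt [-0.0006 -0.     -1.    ] w 0.0857 F [-0.0043 -1.1142 -0.0572] T [-0.0057  0.0029  0.0241] q1,7 0.1886329610378874 -1.4483829243053485
```

```bash
python3 -m crank '[[1,0,0,0,0,-90,0],[1,0,0,0,0,-90,0],[1,0,0,0,0,-90,0],[1,0,0,0,0,-90,0],[1,0,0,0,0,-90,0],[1,0,0,0,0,-90,0],[1,0,0,0,0,-90,0],[1,0,0,0,0,-90,0],[1,0,0,0,0,-90,0],[1,0,0,0,0,-90,0]]'; python3 - <<'E'
from h import *
stat()
for n in("wrist","top","side"):
    c=manip.capture(n);cv2.imwrite(f"pics/{n}2.png",c["img"]);P=cloud(c)
    near=(np.hypot(P[...,0]-.537,P[...,1]+.0665)<.045)
    m=near&(P[...,2]>.168)&(P[...,2]<.184);p=P[m][:,:2].astype(np.float32)*1000
    print(n,len(p),cv2.minAreaRect(p),p.mean(0),np.median(P[m][:,2])) if len(p)>5 else 0
    if n=="wrist":
        m=(np.hypot(P[...,0]-.54,P[...,1]+.08)<.13)&(P[...,2]>.094)&(P[...,2]<.106)
        p=P[m][:,:2].astype(np.float32)*1000;print("bar",cv2.minAreaRect(p))
print(row([.537,-.0665,.145],8))
b=cv2.imread("pics/side2.png")
cv2.imwrite("pics/z3.png",cv2.resize(b[150:300,200:400],(800,600),interpolation=cv2.INTER_CUBIC))
E
```

```text
time: 12.12
tcp_pos: [0.5373, -0.0667, 0.233]
tcp_rot: [-1.237, 1.166, -1.165]
force: [0.6, -0.8, -0.9]
width: 0.0855
t 12.12 tcp [ 0.5373 -0.0667  0.233 ] yaw 3.41 tilt [-0.0005 -0.     -1.    ] w 0.0855 F [ 0.6108 -0.8284 -0.9075] T [ 0.0531  0.0263 -0.052 ] q1,7 0.3721910349276391 0.05216352930696437
wrist 1982 ((536.9664916992188, -65.82708740234375), (16.011850357055664, 59.314815521240234), 8.174304962158203) [536.7869 -63.7965] 0.1781126361427549
bar ((545.4185791015625, -84.17520141601562), (36.29451370239258, 183.33787536621094), 25.197166442871094)
side 121 ((538.6869506835938, -68.48090362548828), (15.68542194366455, 61.277767181396484), 6.649928569793701) [538.436  -73.1824] 0.17512169577832637
(array([-0.0177,  8.8101, -0.0357]), array([ 0.0153, -4.5862,  0.0056]))
```

View pics/wrist2.png

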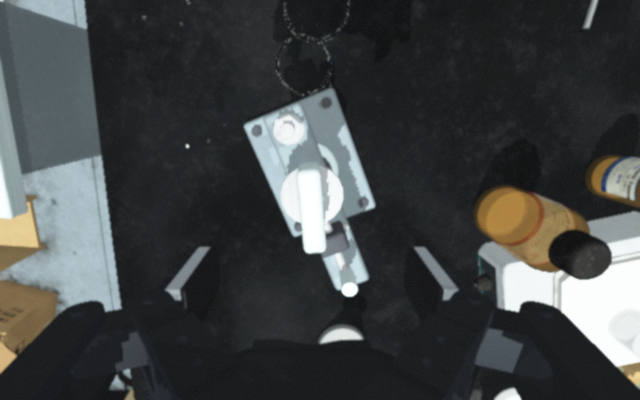

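View pics/z3.png

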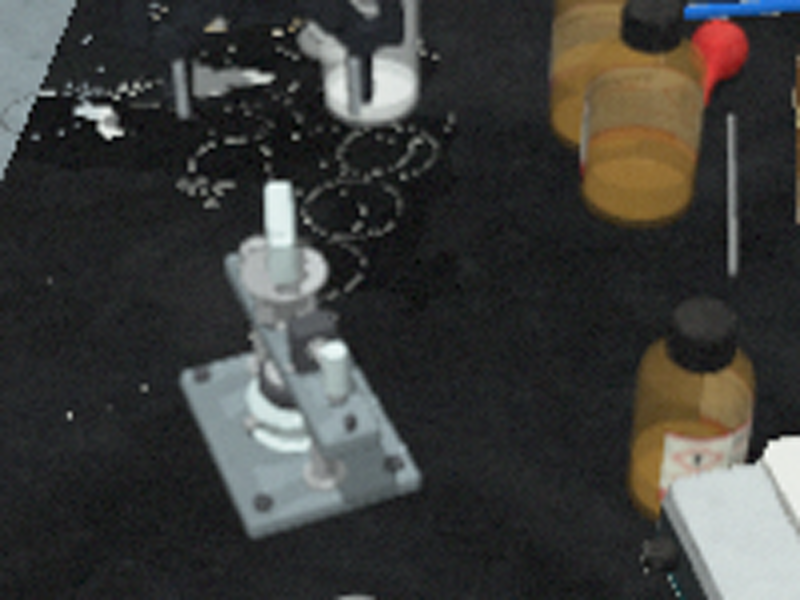

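Released, the handle sits at screw ≈ 5.007 rad with a lag of about 0.084, so the foot has just met the cap. The target slot is 6.283 rad. Regripping.

```bash
python3 -m crank '[[1,0,5,0,0,-4.7,0],[1,-0.01,8.7,-0.03,0,-4.7,0],[1,-0.01,8.7,-0.03,0,-4.7,0],[-1,-0.01,8.7,-0.03,0,-4.7,0],[-1,-0.01,8.7,-0.03,0,-4.7,0],[-1,-0.01,8.7,-0.03,0,-4.7,0],[-1,-0.01,8.7,-0.03,0,-4.7,0],[-1,-0.01,8.7,-0.03,0,-4.7,0],[-1,-0.01,8.7,-0.03,0,-4.7,0],[-1,-0.01,8.7,-0.03,0,-4.7,0]]' 80; python3 -c "
from h import *
stat()"
python3 -m crank '[[-1,0,0.02,0,0,8,0],[-1,0,0.04,0,0,16,0],[-1,0,0.06,0,0,24,0],[-1,0,0.07,0,0,32,0],[-1,0,0.09,0,0,40,0],[-1,0,0.09,0,0,40,0]]'; python3 -c "
from h import *
stat()"
```

```text
time: 13.52
tcp_pos: [0.5375, -0.0665, 0.1472]
tcp_rot: [-1.273, 1.103, -1.104]
force: [-1.7, -0.3, 5.3]
width: 0.0152
t 13.53 tcp [ 0.5375 -0.0665  0.1472] yaw 8.17 tilt [ 0.0011 -0.0004 -1.    ] w 0.0152 F [-1.6772 -0.3288  5.2903] T [-0.0271  0.3705 -0.0401] q1,7 0.3747057568692842 0.10492302546745444
time: 14.28
tcp_pos: [0.5373, -0.0665, 0.1465]
tcp_rot: [-0.893, 1.605, -1.606]
force: [-2.7, 0.1, 8.6]
width: 0.0147
t 14.28 tcp [ 0.5373 -0.0665  0.1465] yaw -31.83 tilt [ 0.0007 -0.0008 -1.    ] w 0.0147 F [-2.7364  0.0925  8.5799] T [-0.0365  0.5552  0.1557] q1,7 0.2740783290915632 -0.5463708567734576
```

```bash
python3 -m crank '[[-1,0,0.02,0,0,9,0],[-1,0,0.04,0,0,18,0],[-1,0,0.06,0,0,27,0],[-1,0,0.08,0,0,36,0],[-1,0,0.09,0,0,42.5,0],[-1,0,0.09,0,0,42.5,0],[-1,0,0.09,0,0,42.5,0]]'; python3 -c "
from h import *
for _ in range(4):
    stat(); manip.capture('wrist')"
```

```text
time: 15.15
tcp_pos: [0.5371, -0.0663, 0.1457]
tcp_rot: [-0.286, 2.074, -2.075]
force: [-3.1, 0.9, 8.2]
width: 0.0151
t 15.15 tcp [ 0.5371 -0.0663  0.1457] yaw -74.27 tilt [ 0.0003 -0.0003 -1.    ] w 0.0151 F [-3.1296  0.8514  8.2029] T [0.0422 0.7073 0.1587] q1,7 0.1697267518583074 -1.239993076523873
t 15.20 tcp [ 0.5371 -0.0663  0.1458] yaw -74.27 tilt [ 0.0004 -0.0003 -1.    ] w 0.0146 F [-3.2194  0.4254  9.2474] T [0.0522 0.7483 0.1918] q1,7 0.16983781378048213 -1.240000526874265
t 15.25 tcp [ 0.5371 -0.0663  0.1458] yaw -74.27 tilt [ 0.0004 -0.0002 -1.    ] w 0.0148 F [-2.5542  0.2808  8.0986] T [0.0146 0.7326 0.1397] q1,7 0.16982375828083512 -1.2400419484482827
t 15.30 tcp [ 0.5371 -0.0663  0.1457] yaw -74.27 tilt [ 0.0004 -0.0002 -1.    ] w 0.0145 F [-3.6216  0.0205  8.6908] T [-0.012   0.7028  0.1741] q1,7 0.1698908150469347 -1.2400156716556194
```

Torque of about 0.17 puts the screw near 359.5°. Release and look.

```bash
python3 -m crank '[[1,0,0,0,0,0,0],[1,0,0,0,0,0,0],[1,0,0,0,0,0,0],[1,0,0,0,0,0,0],[1,0,-4,0,0,0,0],[1,0,-8.8,0,0,0,0],[1,0,-8.8,0,0,0,0],[-1,0,-8.8,0,0,0,0]]'; python3 - <<'E'
from h import *
stat()
for n in("wrist","top","side"):
    c=manip.capture(n);cv2.imwrite(f"pics/{n}3.png",c["img"]);P=cloud(c)
    near=(np.hypot(P[...,0]-.537,P[...,1]+.0665)<.045)
    m=near&(P[...,2]>.167)&(P[...,2]<.184);p=P[m][:,:2].astype(np.float32)*1000
    print(n,len(p),cv2.minAreaRect(p),p.mean(0),np.median(P[m][:,2])) if len(p)>5 else 0
    m=(np.hypot(P[...,0]-.54,P[...,1]+.08)<.13)&(P[...,2]>.094)&(P[...,2]<.106)
    p=P[m][:,:2].astype(np.float32)*1000;print("bar",cv2.minAreaRect(p))
    m=(P[...,2]>.132)&(P[...,2]<.15)&(np.hypot(P[...,0]-.572,P[...,1]+.144)<.02);p=P[m]
    if len(p):print("knob",len(p),p.mean(0),p.min(0),p.max(0))
E
```

```text
time: 16.35
tcp_pos: [0.5369, -0.0664, 0.2319]
tcp_rot: [-0.286, 2.075, -2.075]
force: [-0.1, -0.3, 0.7]
width: 0.0699
t 16.35 tcp [ 0.5369 -0.0664  0.2319] yaw -74.33 tilt [-0.0006  0.     -1.    ] w 0.0699 F [-0.1139 -0.27    0.7069] T [ 0.0133  0.0291 -0.0441] q1,7 0.17053145405321263 -1.232539499400845
wrist 1980 ((537.7101440429688, -66.33931732177734), (59.30516815185547, 16.056926727294922), 25.439659118652344) [539.6927 -65.7035] 0.17650109777588463
bar ((545.7029418945312, -84.52372741699219), (36.72494888305664, 183.42420959472656), 25.19655990600586)
knob 313 [ 0.5748 -0.1434  0.1411] [ 0.5677 -0.1519  0.132 ] [ 0.5813 -0.138   0.145 ]
bar ((502.4480285644531, -7.662878036499023), (36.07313919067383, 17.358192443847656), 62.213016510009766)
side 152 ((538.107666015625, -68.39036560058594), (60.18330764770508, 20.209325790405273), 21.687673568725586) [538.2325 -71.1809] 0.17318080804384
bar ((545.9036865234375, -87.7689208984375), (35.039588928222656, 183.314453125), 25.972814559936523)
knob 35 [ 0.5747 -0.1488  0.1385] [ 0.5683 -0.1549  0.1334] [ 0.5801 -0.1401  0.1428]
```

View pics/wrist3.png

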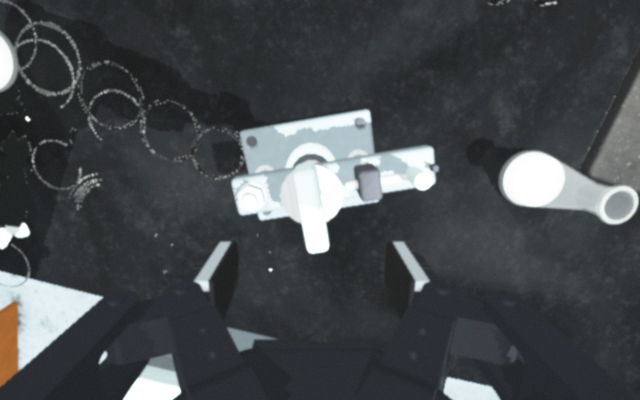

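Handle (25.4°) and cross-bar (25.2°) are aligned, so a slot faces the pin. The knob is at about (0.5745, -0.145). Next I'll come down behind it with shut fingers.

```bash
python3 -c "
from h import *
print(row([.5885,-.177,.232],-65));print(row([.5885,-.177,.12],-65))"
```

```text
(array([-2.0553, -0.1508, 12.0642]), array([ 0.0848, -9.3266,  0.1782]))
(array([-2.0913, 11.0491, 12.0779]), array([ 0.0848, -9.3266,  0.1782]))
```

```bash
python3 -m crank '[[-1,-1,0,6,0,-9.3,0],[-1,-2.1,0,12.1,0,-9.3,0],[-1,-2.1,0,12.1,0,-9.3,0],[-1,-2.1,4,12.1,0,-9.3,0],[-1,-2.1,8,12.1,0,-9.3,0],[-1,-2.1,11,12.1,0,-9.3,0],[-1,-2.1,11,12.1,0,-9.3,0],[-1,-2.1,11,12.1,0,-9.3,0]]'; python3 - <<'E'
from h import *
stat()
for n in("side","wrist"):
    c=manip.capture(n);cv2.imwrite(f"pics/{n}4.png",c["img"])
    if n=="side":
        cv2.imwrite("pics/z4.png",cv2.resize(c["img"][170:300,220:360],(700,650//1),interpolation=cv2.INTER_CUBIC)[:600])
E
```

```text
time: 17.5
tcp_pos: [0.5907, -0.1769, 0.1233]
tcp_rot: [-0.438, 1.979, -1.98]
force: [0.2, -0.0, 0.7]
width: 0.0001
t 17.50 tcp [ 0.5907 -0.1769  0.1233] yaw -65.00 tilt [ 0.0013 -0.0001 -1.    ] w 0.0001 F [ 0.1885 -0.0443  0.7149] T [ 0.0156 -0.0194 -0.0121] q1,7 0.3133613112273826 -0.9016130949645247
```

View pics/z4.png

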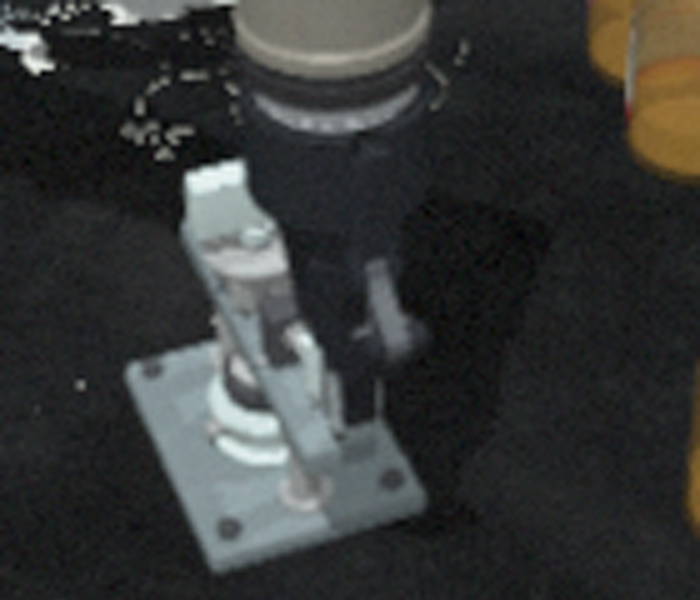

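View pics/wrist4.png

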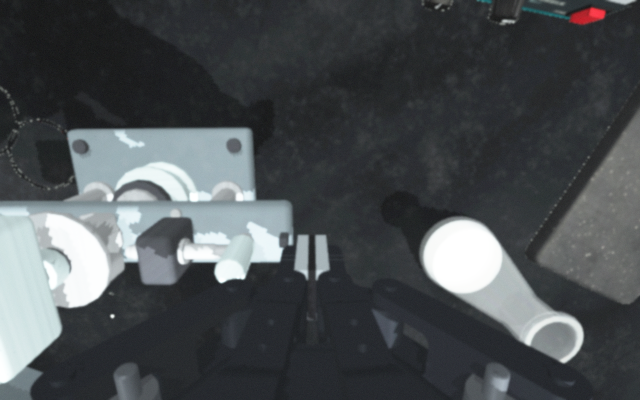

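```bash
python3 -m crank '[[-1,0.2,0,0,0,-10,0],[-1,0.2,0,0,0,-90,0],[-1,0.2,0,0,0,-90,0],[-1,0.2,0,0,0,-90,0],[-1,0.2,0,0,0,-90,0],[-1,0.2,0,0,0,-90,0],[-1,0.2,0,0,0,-90,0],[-1,0.2,0,0,0,-90,0],[-1,0.2,0,0,0,-90,0],[-1,0.2,0,0,0,-90,0]]'; python3 - <<'E'
from h import *
stat()
s=manip.state();A=np.array([.5372,-.0665]);d=s["tcp_pos"][:2]-A;a=np.radians(25.2)
print("press xy",d@[np.cos(a),np.sin(a)],d@[-np.sin(a),np.cos(a)])
M=R.from_rotvec(s["tcp_rot"]).as_matrix();print(M)
E
```

```text
time: 18.85
tcp_pos: [0.5891, -0.1786, 0.1239]
tcp_rot: [-1.383, 0.881, -0.886]
force: [-0.1, -0.4, 0.8]
width: -0.0
t 18.85 tcp [ 0.5891 -0.1786  0.1239] yaw 24.88 tilt [ 0.0025 -0.0008 -1.    ] w -0.0000 F [-0.0571 -0.3524  0.7755] T [ 0.0444 -0.0569  0.0309] q1,7 0.5418337741733031 0.5255680547324222
press xy -0.0007713605639068607 -0.1235177439369771
[[ 0.4208  0.0025  0.9072]
 [-0.9072 -0.0008  0.4208]
 [ 0.0018 -1.      0.002 ]]
```

```bash
python3 -m crank '[[-1,-0.6,0.4,0.05,0,0,0],[-1,-1.2,0.4,0.05,0,0,0],[-1,-1.6,0.4,0.05,0,0,0],[-1,-2,0.4,0.05,0,0,0],[-1,-2.4,0.4,0.05,0,0,0],[-1,-2.4,0.4,0.05,0,0,0]]'; cat >> h.py <<'E'
def pp():
    stat();s=manip.state();A=np.array([.5372,-.0665]);d=s["tcp_pos"][:2]-A;a=np.radians(25.2);f=s["force"]
    print("press xy",d@[np.cos(a),np.sin(a)],d@[-np.sin(a),np.cos(a)],"Fy",f[:2]@[-np.sin(a),np.cos(a)])
E
python3 -c "
from h import *
pp()"; python3 -m crank '[[-1,-0.2,0,0,0,0,0],[-1,-0.4,0,0,0,0,0],[-1,-0.6,0,0,0,0,0],[-1,-0.6,0,0,0,0,0]]';python3 -c "
from h import *
pp()"
```

```text
time: 19.6
tcp_pos: [0.5786, -0.1561, 0.1185]
tcp_rot: [-1.384, 0.882, -0.883]
force: [1.2, -0.9, -0.0]
width: -0.0002
t 19.60 tcp [ 0.5786 -0.1561  0.1185] yaw 24.98 tilt [ 0.0003 -0.0001 -1.    ] w -0.0002 F [ 1.1557 -0.9144 -0.0205] T [-0.1672 -0.1753  0.0185] q1,7 0.5231892714881566 0.4926445825131709
press xy -0.0006447686824314427 -0.0986840578257598 Fy -1.3194596331633144
time: 20.1
tcp_pos: [0.576, -0.1504, 0.1185]
tcp_rot: [-1.384, 0.882, -0.882]
force: [0.5, -0.9, 0.7]
width: 0.0
t 20.10 tcp [ 0.576  -0.1504  0.1185] yaw 24.99 tilt [-0.0001  0.0003 -1.    ] w 0.0000 F [ 0.5468 -0.8726  0.6928] T [-0.2766 -0.2142 -0.0181] q1,7 0.5187451734267736 0.48465024841129384
press xy -0.0006150723042372947 -0.09239853578944833 Fy -1.0223361744181212
```

```bash
python3 -m crank '[[-1,-0.15,0,0,0,0,0],[-1,-0.3,0,0,0,0,0],[-1,-0.3,0,0,0,0,0]]'; python3 -c "
from h import *
pp()"; python3 -m crank '[[-1,-0.1,0,0,0,0,0],[-1,-0.1,0,0,0,0,0]]';python3 -c "
from h import *
pp()"
python3 -m crank '[[-1,-0.1,0,0,0,0,0],[-1,-0.1,0,0,0,0,0]]';python3 -c "
from h import *
pp()"
```

```text
time: 20.48
tcp_pos: [0.5747, -0.1477, 0.1185]
tcp_rot: [-1.384, 0.882, -0.882]
force: [1.8, -0.7, 0.1]
width: -0.0001
t 20.48 tcp [ 0.5747 -0.1477  0.1185] yaw 24.99 tilt [-0.0001  0.0002 -1.    ] w -0.0001 F [ 1.752  -0.7425  0.0775] T [-0.2193 -0.2502 -0.0732] q1,7 0.5164988595432127 0.48055416027666176
press xy -0.0006258985698528238 -0.08949707740618124 Fy -1.417846919189365
time: 20.72
tcp_pos: [0.5744, -0.147, 0.1185]
tcp_rot: [-1.384, 0.882, -0.882]
force: [1.2, -0.4, 0.2]
width: 0.0004
t 20.73 tcp [ 0.5744 -0.147   0.1185] yaw 24.98 tilt [ 0.0001  0.     -1.    ] w 0.0004 F [ 1.2155 -0.4477  0.2444] T [-0.2777 -0.3042  0.016 ] q1,7 0.5158202003107372 0.4791678774949639
press xy -0.000606245435927542 -0.08868452313763116 Fy -0.9226034613216073
time: 20.98
tcp_pos: [0.5739, -0.1461, 0.1185]
tcp_rot: [-1.384, 0.882, -0.882]
force: [1.9, -1.5, 0.4]
width: 0.0002
t 20.98 tcp [ 0.5739 -0.1461  0.1185] yaw 24.98 tilt [ 0.  0. -1.] w 0.0002 F [ 1.9277 -1.4667  0.3571] T [-0.262  -0.3108 -0.0181] q1,7 0.5150475387207705 0.47781254634642856
press xy -0.0006465807088890196 -0.08766588066433047 Fy -2.147873292097886
```

```bash
for k in 1; do python3 -m crank '[[-1,-0.1,0,0,0,0,0],[-1,-0.1,0,0,0,0,0]]'; done;python3 -c "
from h import *
pp()"
python3 -m crank '[[-1,-0.1,0,0,0,0,0],[-1,-0.1,0,0,0,0,0]]';python3 -c "
from h import *
pp()
for n in('wrist','side'):
    c=manip.capture(n);cv2.imwrite(f'pics/{n}5.png',c['img'])
cv2.imwrite('pics/z5.png',cv2.resize(c['img'][170:290,220:360],(700,600),interpolation=cv2.INTER_CUBIC))"
```

```text
time: 21.22
tcp_pos: [0.5739, -0.146, 0.1185]
tcp_rot: [-1.385, 0.882, -0.884]
force: [2.5, -2.5, -1.0]
width: -0.0
t 21.23 tcp [ 0.5739 -0.146   0.1185] yaw 24.95 tilt [ 0.001 -0.001 -1.   ] w -0.0000 F [ 2.5392 -2.5244 -0.9868] T [-0.5956 -0.5448  0.0033] q1,7 0.5145279375726872 0.47647088517648417
press xy -0.0006515560659836819 -0.087548571064362 Fy -3.3653055490073345
time: 21.48
tcp_pos: [0.5739, -0.1459, 0.1185]
tcp_rot: [-1.385, 0.881, -0.886]
force: [3.5, -3.8, -1.1]
width: -0.0002
t 21.48 tcp [ 0.5739 -0.1459  0.1185] yaw 24.91 tilt [ 0.002 -0.002 -1.   ] w -0.0002 F [ 3.454  -3.8417 -1.0617] T [-0.8835 -0.8176 -0.0251] q1,7 0.5139843557932415 0.4750553404786754
press xy -0.0006599836012283761 -0.08748596481426525 Fy -4.946679370912051
```

View pics/wrist5.png

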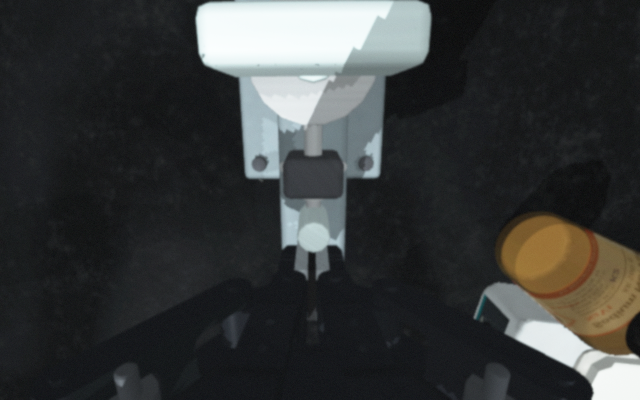

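View pics/z5.png

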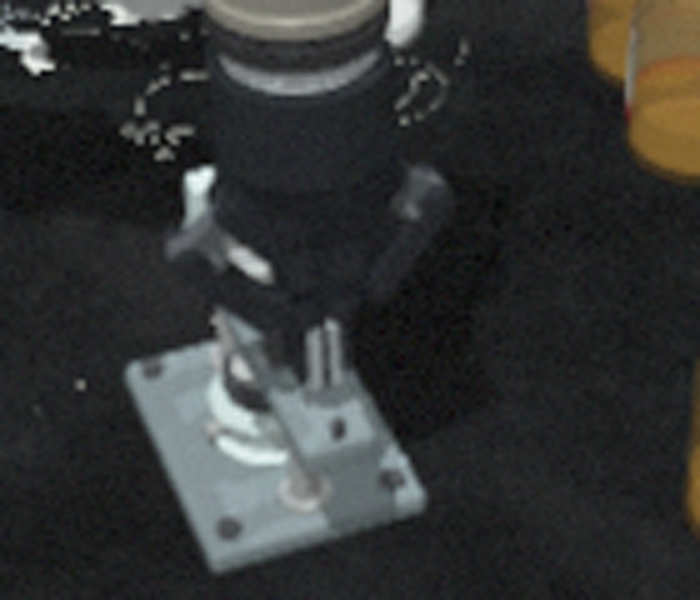

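The pin met a hard stop at the expected home position: TCP at press y = -87.5, with the force rising to 5 N. In the wrist view the knob at (313,237) is close to the block. Backing off and checking.

```bash
python3 -m crank '[[-1,1,0,0,0,0,0],[-1,2.5,0,0,0,0,0],[-1,4,0,0,0,0,0],[-1,4,-6,0,0,0,0],[-1,4,-12,0,0,0,0],[-1,4,-15,0,0,0,0],[-1,4,-15,0,0,0,0]]'; python3 - <<'E'
from h import *
pp()
a=np.radians(25.2)
for n in("wrist","top","side"):
    c=manip.capture(n);cv2.imwrite(f"pics/{n}6.png",c["img"]);P=cloud(c)
    near=(np.hypot(P[...,0]-.537,P[...,1]+.0665)<.045)
    m=near&(P[...,2]>.167)&(P[...,2]<.184);p=P[m][:,:2].astype(np.float32)*1000
    print(n,len(p),cv2.minAreaRect(p)) if len(p)>5 else 0
    m=(P[...,2]>.134)&(P[...,2]<.15)&(np.hypot(P[...,0]-.567,P[...,1]+.13)<.02);p=P[m]
    if len(p):
        d=p[:,:2]-[.5372,-.0665];y=d@[-np.sin(a),np.cos(a)];print("knob y",len(p),y.mean(),y.min(),y.max())
    for q in("flask_1_mid","beaker_400_mid","reagent_b5_mid"):
        for k in manip.outline_of(q,n)[:1]: print(q,round(k["p"],2),np.nanmedian(P[k["region"]],0))
b=cv2.imread("pics/side6.png");cv2.imwrite('pics/z6.png',cv2.resize(b[170:290,220:360],(700,600),interpolation=cv2.INTER_CUBIC))
E
```

```text
time: 22.45
tcp_pos: [0.5918, -0.1814, 0.2717]
tcp_rot: [-1.382, 0.878, -0.888]
force: [1.0, 0.3, 0.2]
width: -0.0001
t 22.45 tcp [ 0.5918 -0.1814  0.2717] yaw 24.93 tilt [ 0.0064 -0.0013 -1.    ] w -0.0001 F [0.9954 0.2633 0.2433] T [ 0.0159  0.0505 -0.0027] q1,7 0.5391436661880612 0.5688014943051013
press xy 0.0005059124448759179 -0.12721817442232555 Fy -0.18555747008301768
wrist 2283 ((537.2701416015625, -67.0020751953125), (60.52113723754883, 15.801429748535156), 24.518835067749023)
knob y 217 -0.06950114162961527 -0.07667381772083927 -0.05114247853459898
flask_1_mid 0.91 [ 0.5869 -0.3052  0.0533]
reagent_b5_mid 0.88 [ 0.7596 -0.1095  0.1043]
top 166 ((535.36474609375, -66.7027816772461), (60.06955337524414, 16.014801025390625), 25.177160263061523)
knob y 27 -0.06856011980312408 -0.07577196021483147 -0.0552461363247851
beaker_400_mid 0.96 [0.557  0.3359 0.0588]
reagent_b5_mid 0.87 [ 0.7615 -0.1051  0.1042]
side 151 ((538.0477294921875, -68.56949615478516), (59.205162048339844, 18.287179946899414), 29.450828552246094)
knob y 30 -0.07285804694993102 -0.07807465332064671 -0.06492098660313292
flask_1_mid 0.9 [ 0.6009 -0.3407  0.0448]
reagent_b5_mid 0.84 [ 0.7721 -0.1293  0.095 ]
```

View pics/z6.png

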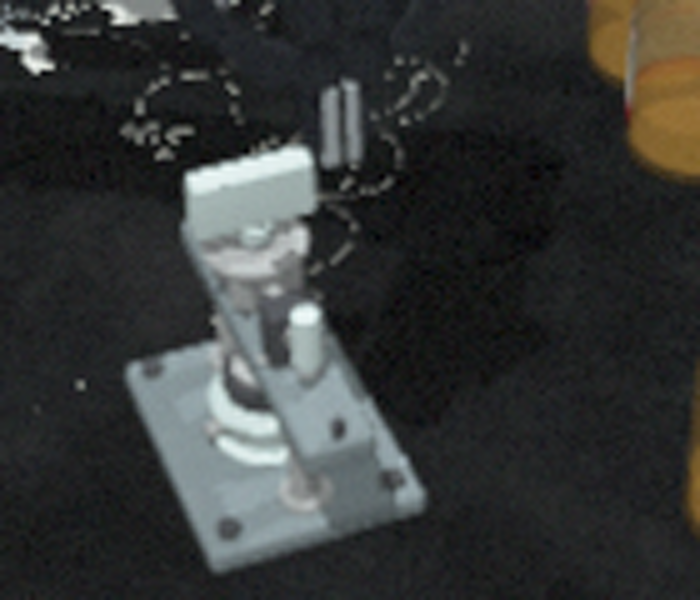

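View pics/wrist6.png

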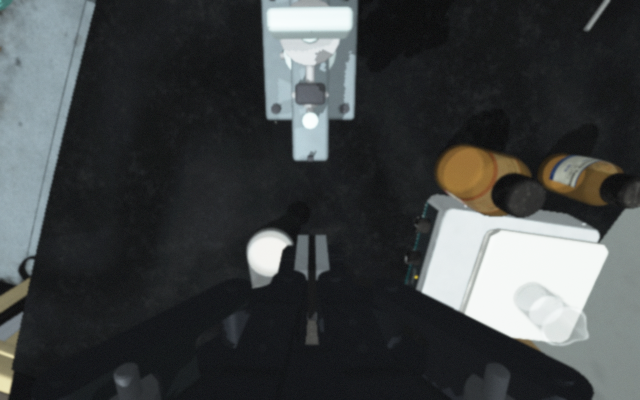

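The knob is at y ≈ -0.0695 m, which is home. The handle is square with the bar and nothing else has moved.

```bash
python3 -c "
from plant import manip
print(manip.job_done())"
```

```text
the job is handed in; nothing more can be done
None
```

The screw press is tightened and the locking pin is home in its slot. I handed the job in at about 22.6 s.

- **Tightening:** I turned the handle clockwise in two grips, from about 1.17 rad to the slot at 6.28 rad. The foot met the cap at about 5.0 rad. At the final slot the handle torque was about 0.17 N m, which by the given figures means roughly 20–25 N on the cap, so it is firm and well below crushing. That force is inferred from the torque, not measured directly.
- **Alignment:** After I let go, the wrist camera put the handle within about 0.3° of the cross-bar, so the slot squarely faced the pin.
- **Locking pin:** I pushed the knob with the fingers shut until it met a hard stop, where the force rose to about 5 N. In the last pictures the knob centre is at y ≈ -69.5 mm from the wrist camera, against -70 mm for home.
- **Glassware:** The flask, beaker and reagent bottle read where they stood at the start to within a few millimetres, in every view where they were found. The arm is clear of everything.
- **Disagreements:** In the last check the side camera read the handle about 4° off and the knob about 3 mm off. It had shown similar offsets before, from seeing things at a slant, so I trusted the wrist and top views.

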